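# Fill the last pocket of a delivery carrier at a food pantry

## Task

The green delivery carrier has one empty pocket: from the look-alike blue cartons in the cardboard case pick the one of the same size as those already in the carrier, and lower it (do not drop it) upright into the empty pocket until it stands on the floor. Then swing the carrier's bar fully shut over the cartons by its red handle. Leave all other cartons, tins, the cup and the jar standing where they are.

Things in the scene. Friction and masses are not known exactly. Their poses are not given: they have to be found in the camera images.
- carrier: green carrier, fixed: block 50 (x) x 170 (y) x 50 mm high, three equal upright pockets at y = -55, 0, +55 mm, x = 0, each 38 (x) x 50 (y) mm, 44 deep, floor 6 mm above the table, 2 mm bevel at the mouth. Steel hinge cheeks at y = +118 mm, 112 mm high; steel bar rest at y = -90 mm, 96 mm high. Origin: centre of the underside; z up.
- slip: white paper slip lying flat on the floor of the one EMPTY pocket (34 x 46 mm, under 1 mm thick, cannot be picked up). Origin: centre of that pocket's floor; axes as the carrier's.
- bar (a joint): angle of the retaining bar (rad): 0 = fully shut, level over all three pockets, underside 99 mm above the table, at its stop. It starts open, about upright (1.57 = straight up; more leans outwards, away from the pockets, up to 1.95). The hinge is stiff: the bar stays where it is left; about 2 N at the handle swings it.
- bar_hinge (a point): hinge of the bar, carrier frame (0, 118, 103) mm; its axis runs along the carrier's x. The bar, aluminium, 14 wide x 8 mm thick, is 228 mm long from here; at angle q its end is at carrier y = 118 - 228 cos q, z = 103 + 228 sin q mm.
- bar_grip (a point): middle of the grip part of the bar's red round handle: a rod 16 mm in diameter, along the carrier's x, at the bar's free end; it sticks out 66 mm to the -x side (robot side) of the bar, and this point lies on its axis 45 mm from the bar's centre line.
- case: low open cardboard stock case, fixed, 220 (x) x 260 (y) x 22 mm, walls and floor 5 mm; six standing places in two rows (x = -50 and +50 mm) and three columns (y = -76, 0, 76 mm) hold the five look-alike cartons and a small tin, in any order. Origin: centre of the underside.
- box_a: upright blue carton with a yellow band, 34 thick (its x) x 46 wide (its y) x 88 mm high, about 110 g, standing in the case at the start; the same size as the two cartons already in the carrier. Origin: centre of its underside; z up.
- box_b: upright blue carton with a yellow band, 34 thick (its x) x 46 wide (its y) x 106 mm high, a look-alike that is taller, in the case. Origin: centre of its underside; z up.
- box_c: upright blue carton with a yellow band, 34 thick (its x) x 46 wide (its y) x 70 mm high, a look-alike that is shorter, in the case. Origin: centre of its underside; z up.
- box_d: upright blue carton with a yellow band, 44 thick (its x) x 46 wide (its y) x 88 mm high, a look-alike that is thicker, in the case. Origin: centre of its underside; z up.
- box_e: upright blue carton with a yellow band, 26 thick (its x) x 46 wide (its y) x 88 mm high, a look-alike that is thinner, in the case. Origin: centre of its underside; z up.
- mate_1: upright blue carton with a yellow band, 34 thick (its x) x 46 wide (its y) x 88 mm high, already standing in one of the carrier's pockets, its top 94 mm above the table. Origin: centre of its underside; z up.
- mate_2: upright blue carton with a yellow band, 34 thick (its x) x 46 wide (its y) x 88 mm high, already standing in one of the carrier's pockets, its top 94 mm above the table. Origin: centre of its underside; z up.
- tin_stock: small orange-banded tin, 48 mm diameter x 75 mm high, in one of the case's six places. Origin: centre of its underside.
- tin_red: red-banded tin, 66 mm diameter x 100 mm high, on the table beyond the carrier. Origin: centre of its underside.
- cup: white cup, 72 mm diameter x 60 mm high, on the table on the robot's side of the carrier. Origin: centre of its underside.
- jar: amber jar with white cap, 64 mm diameter x 100 mm high, on the table beyond the case. Origin: centre of its underside.
- tin_green: green-banded tin, 66 mm diameter x 80 mm high, on the table beyond the case. Origin: centre of its underside.

How it is judged:
By the outcome, as a careful person would: the job done as asked, in the order asked, and still so for the second after the job is handed in, with the robot touching nothing.
It also fails if it takes over 70 s, if anything falls off the work surface, if the arm or the gripper's body presses on something with over 40 N, if the wrist force passes 120 N, or if a joint passes its speed limit or range.

## Robot

A 6-joint arm with a two-finger parallel gripper is mounted at the origin on the work surface. World frame = base frame: x ahead of the robot, y to its left, z up, the work surface at z = 0. Lengths are in m, angles in rad, forces in N, time in s.
With the tool pointing down it reaches from about 0.35 to 0.775 m from the base axis. Payload 5.5 kg.
Tool frame: the origin (TCP) lies midway between the tips of the shut fingers; the grasp point (between the pads) lies 19 mm behind it; z points along the fingers, y is the line along which they close (so a half turn about z gives the same grasp; the last joint's range is limited). The gripper opens to 85 mm and grips with 20 to 120 N. Pads are 22 mm wide; open, the fingers measure 114 mm over their backs; the gripper's body (76 mm by 85 mm) begins 54 mm behind the grasp point. The pads swing forward as they close: fully open they stand 13 mm farther back than shut.
Start: joints at [-0.14, 0.313, 0.046, 1.304, 0, 1.431], TCP at [0.575, -0, 0.231] pointing down, gripper open.
Joint ranges: [-2.76, 2.76], [-0.86, 1.69], [-1.03, 1.26], [-2.2, 2.34], [-1.47, 1.5], [-3.14, 3.14]. Speed limits (rad/s): [2.57, 2.57, 3.14, 3.14, 3.14, 3.14].

## Interface

Orientations are given as a unit quaternion [w, x, y, z].
In Python, from workcell import get_state, read_camera, camera_info, hand_in, recognise gives the robot as it stands.
- The arm moves only by the tool arm_command, never from a script. Its argument "moves" is one flat list of numbers, 7 for each row, row after row: the opening, from -1 (shut) to 1 (fully open), then the shift along the tool's x, y, z in mm, then the turn, a rotation vector about the tool's x, y, z in rad. A call has 1 to 8 rows; each row shifts and turns the commanded pose from where the row before left it, along the tool's axes as they then stand; what a row does not reach is not made up. A row lasts 1/8 s, in which the tool goes at most 62.5 mm and 10.7 degrees, less where a joint would pass 70% of its speed; a pose out of reach is approached as far as the arm can. A call with a gripper value outside its range is refused whole. The fingers move at their own pace and stop on an object; "newtons" is the grip in N (left out, the last holds). Time passes only in rows, so rows that do not move let the fingers close. It gives the time, the measured TCP pose, the force, the opening and the grip force at its end, in the units of the state.
- get_state(): the state, without advancing time (a new reading comes with each control period).
- read_camera(name): name is "scene" or "side" or "wrist"; returns (picture, depth): 400x640x3 uint8, blue, green, red; 400x640 float32, m along the optical axis (not along the pixel's ray), 0 where there is no reading.
- camera_info(name): a dict with "fovy" (degrees; the focal length in pixels is half the picture's height over the tangent of half this angle, whatever the lens; pixels are square), "cx", "cy" (the principal point, pixels), "eye" and "orientation" of the camera in the world; the wrist camera has in their place "tool_from_camera" (4x4, takes a point from camera to tool coordinates, whose origin is the TCP and whose axes are the flange's). Camera axes: x right, y down, z forward; pixel columns grow to the right and rows downward; lengths in m; the calibration is good to about 2 mm. The wrist camera is an equidistant fisheye: a pixel r from the principal point sees the ray r / f radians off the axis. A picture is of the moment at which its call begins: read the wrist's pose just before it. camera_info takes no time and is no camera call.
- hand_in(): hands the job in; it is judged then, once.
Trained networks look in the newest picture that a camera, given by its name, has taken for a name from the list of things; names that differ only in an ending like _2 or _b are one class to them, and where a whole thing is asked for, a point or a joint stands for the part that bears it (a point fixed in the world has none). Each returns a list of dicts, best first, with "confidence" (0 to 1); they miss things now and then, are a little off and sometimes report something else, mostly with a low value. They report only what shows in the picture. A call takes as long as a camera call.
- recognise(camera, label): "point" ([column, row] in pixels, amid what is visible of it).
The state is a dict: "clock": time; "joint_pos": joint angles; "qvel": joint speeds; "tau": joint torques, N m; "tcp_pos": TCP position; "orientation": TCP orientation; "wrist_force": force on the tool from outside, world axes, zero at the start; "ft_torque": the same for the moment, N m; "finger_gap": finger opening in m; "grip_force": force on a finger pad.
Only numpy, scipy, OpenCV 4.12 (cv2) and the standard library are available. Lean on these libraries where they do the work, as an engineer would, in place of code of your own. Each camera call takes 0.05 s, during which the arm holds its last target. There are 200 camera calls.

## Working session

There is one attempt and no reset: what is moved stays moved. The work goes in short steps, Python scripts to look and compute and a tool call to move; the robot and the scene stay as the last step left them, time stands still between calls to the robot, and variables do not carry over. Pictures are saved under pics/ and viewed, at most 10 in all, crops included, and the job is handed in when it is done.

Besides the shell and the picture viewer there is one more tool, called after "Request:" by a JSON object that holds its "name" and its "arguments". arm_command: Moves the arm, as the interface text tells. Its arguments: {"type":"object","properties":{"moves":{"type":"array"},"newtons":{"type":"number"}},"required":["moves"]}

```bash
mkdir -p pics; cat > h.py <<'E'
import numpy as np,cv2
from scipy.spatial.transform import Rotation as R
from workcell import *
def quat(q): return R.from_quat([q[1],q[2],q[3],q[0]])
def cloud(name,depth):
    i=camera_info(name); f=200/np.tan(np.radians(i["fovy"])/2)
    v,u=np.mgrid[0:400,0:640]; x=(u-i["cx"])/f; y=(v-i["cy"])/f
    P=np.stack([x*depth,y*depth,depth],-1)
    o=np.array(i["orientation"],float)
    M=o if o.shape==(3,3) else quat(o).as_matrix()
    W=P@M.T+np.array(i["eye"]); W[depth==0]=np.nan
    return W
E
python3 - <<'E'
from h import *
for n in ["scene","side"]:
    i=camera_info(n);print(i)
    p,d=read_camera(n); cv2.imwrite(f"pics/{n}0.png",p); np.savez(f"{n}0.npz",p=p,d=d)
    W=cloud(n,d)
    for l in ["carrier","slip","bar","bar_grip","case","box_a","tin_stock","cup","mate_1"]:
        for r in recognise(n,l):
            u,v=map(int,r["point"]); print(n,l,r["point"],round(r["confidence"],2),np.round(W[v,u],3))
print(camera_info("wrist"));print(get_state())
E
```

```text
{'fovy': 44.44049633738952, 'cx': 314.68881761091274, 'cy': 193.10761226420425, 'eye': array([ 0.90622993, -0.52852223,  0.87482512]), 'orientation': array([-0.32716382,  0.89383646,  0.29034155, -0.09860023])}
scene carrier [289.0, 270.8] 0.95 [ 0.584 -0.146  0.045]
scene slip [255.8, 295.0] 0.44 [ 0.549 -0.212  0.005]
scene slip [328.8, 156.2] 0.25 [0.483 0.131 0.073]
scene bar [306.5, 164.7] 0.67 [ 0.575 -0.079  0.283]
scene bar_grip [306.0, 169.1] 0.55 [ 0.578 -0.082  0.276]
scene case [349.8, 190.3] 0.84 [0.55  0.125 0.006]
scene box_a [329.4, 156.7] 0.92 [0.485 0.132 0.074]
scene box_a [319.0, 181.9] 0.78 [0.513 0.053 0.079]
scene box_a [363.3, 202.7] 0.64 [0.617 0.069 0.067]
scene box_a [395.9, 147.1] 0.58 [0.603 0.22  0.102]
scene box_a [287.9, 272.2] 0.45 [ 0.584 -0.153  0.048]
scene tin_stock [378.6, 175.0] 0.57 [0.606 0.148 0.074]
scene cup [205.8, 248.5] 0.83 [ 0.397 -0.193  0.014]
scene mate_1 [272.5, 262.5] 0.72 [ 0.566 -0.173  0.092]
scene mate_1 [234.1, 303.8] 0.67 [ 0.565 -0.278  0.093]
{'fovy': 54.704169613315386, 'cx': 312.53995633188117, 'cy': 202.99480901107765, 
[... 1465 characters left out ...]
: 1.0, 'joint_pos': array([-1.39573370e-01,  3.13154276e-01,  4.61263528e-02,  1.30356971e+00,
       -1.33715136e-05,  1.43121542e+00]), 'qvel': array([-0.00044473,  0.00030352,  0.00080722, -0.00072926, -0.0013889 ,
        0.00077185]), 'tau': array([-4.30037035e-04, -4.80476975e+01,  2.98817950e+01,  2.12159271e-04,
       -9.92373748e-05,  3.58253374e-05]), 'tcp_pos': array([ 5.75066399e-01, -7.69806997e-06,  2.31360020e-01]), 'orientation': array([8.33630701e-05, 7.07104113e-01, 7.07109442e-01, 5.44532251e-05]), 'wrist_force': array([ 0.84992941, -0.54705642, -0.02841192]), 'ft_torque': array([ 0.04589484, -0.0506741 , -0.00388939]), 'grip_force': 0.0, 'finger_gap': 0.0849603448439035}
```

View pics/scene0.png

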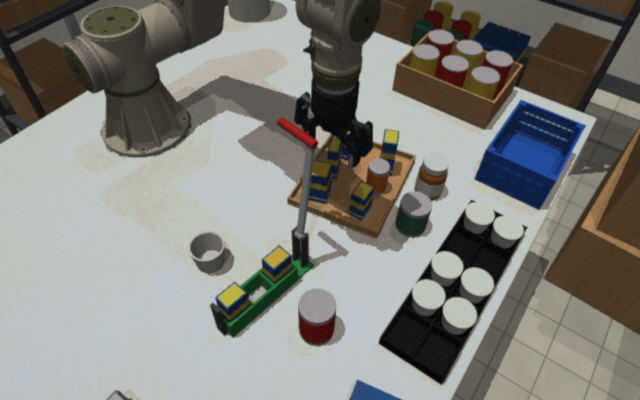

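View pics/side0.png

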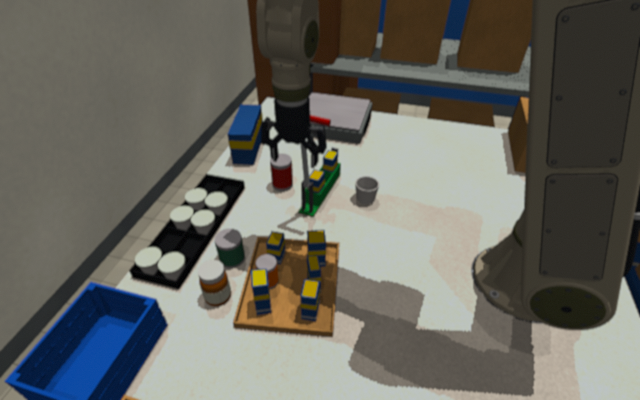

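Scene view: the carrier (pixels ~265,290) has its middle pocket empty. The bar is upright with the red handle at (297,132), and the case is around (350,185), partly hidden by the gripper. Side view: five cartons and the tin (267,268) in the case. Next I'll measure the tops.

```bash
cat > m.py <<'E'
from h import *
C=[];K=[];S=[]
for k,n in enumerate(["scene","side"]):
    z=np.load(f"{n}0.npz"); W=cloud(n,z["d"]).reshape(-1,3); C.append(W);K.append(z["p"].reshape(-1,3));S.append(np.full(len(W),k))
C=np.vstack(C);K=np.vstack(K);S=np.concatenate(S)
hsv=cv2.cvtColor(K[None],cv2.COLOR_BGR2HSV)[0]
ok=np.isfinite(C[:,0])
def near(x,y,r=.037): return ok&(np.hypot(C[:,0]-x,C[:,1]-y)<r)&(C[:,2]>.03)&(C[:,2]<.13)
print("table z",[np.round(np.nanmedian(C[ok&(S==k)&(abs(C[:,2])<.015)][:,2]),4) for k in (0,1)])
for nm,x,y in [("n0",.475,.083),("n1",.47,.167),("n2",.466,.245),("f0",.6,.09),("f1",.59,.18),("f2",.58,.26),("m1",.56,-.16),("m2",.555,-.262)]:
    for k in (0,1):
        m=near(x,y)&(S==k)
        if m.sum()<15: print(nm,k,"few");continue
        z=np.percentile(C[m,2],92); t=m&(abs(C[:,2]-z)<.006)
        P=C[t][:,:2]; r=cv2.minAreaRect((P*1000).astype(np.float32))
        print(nm,k,m.sum(),t.sum(),"ztop %.3f"%z,"rect",np.round(r[0],1),np.round(r[1],1),round(r[2],1))
# carrier green
g=ok&(hsv[:,0]>50)&(hsv[:,0]<80)&(hsv[:,1]>120)&(C[:,2]>.035)&(C[:,2]<.06)&(abs(C[:,1]+.2)<.15)&(abs(C[:,0]-.56)<.15)
for k in (0,1):
    r=cv2.minAreaRect((C[g&(S==k)][:,:2]*1000).astype(np.float32)); print("carrier",k,(g&(S==k)).sum(),r,np.median(C[g&(S==k)][:,2]))
red=ok&((hsv[:,0]<6)|(hsv[:,0]>174))&(hsv[:,1]>170)&(C[:,2]>.2)&(C[:,2]<.4)
for k in (0,1):
    P=C[red&(S==k)]; 
    if len(P): print("red",k,len(P),np.round(P.mean(0),3),np.round(P.min(0),3),np.round(P.max(0),3))
# case walls rim z~.022
c=ok&(hsv[:,0]>5)&(hsv[:,0]<22)&(hsv[:,1]>90)&(C[:,2]>.012)&(C[:,2]<.03)&(C[:,0]>.38)&(C[:,0]<.7)&(C[:,1]>0)&(C[:,1]<.36)
for k in (0,1): print("case",k,cv2.minAreaRect((C[c&(S==k)][:,:2]*1000).astype(np.float32)))
# top-down map
s=3; im=np.zeros((600//1,400,3),np.uint8)
px=((C[:,0]-.36)*1400).round(); py=((.33-C[:,1])*1400/1).round()
v=ok&(C[:,2]>-.02)&(C[:,2]<.14)&(px>=0)&(px<440)&(py>=0)&(py<950)
im=np.zeros((950,440,3),np.uint8)
o=np.argsort(C[v][:,2]); cc=np.stack([px[v],py[v]],1).astype(int)[o]
for (a,b),col in zip(cc,K[v][o]): im[b:b+3,a:a+3]=col
cv2.imwrite("pics/top.png",cv2.rotate(im,cv2.ROTATE_90_CLOCKWISE)[:, ::-1][:600,150:950])
E
python3 m.py
```

```text
table z [np.float64(-0.0017), np.float64(0.0018)]
n0 0 172 172 ztop 0.092 rect [497.2  75.6] [36.2 39.5] 19.8
n0 1 392 197 ztop 0.096 rect [495.6  75.8] [36.2 47.7] 14.4
n1 0 190 135 ztop 0.092 rect [480.1 165.5] [29.1 64.6] 15.2
n1 1 325 191 ztop 0.096 rect [477.  170.4] [25.9 71.5] 24.9
n2 0 few
n2 1 538 256 ztop 0.096 rect [471.9 228.7] [34.  39.6] 5.7
f0 0 533 280 ztop 0.074 rect [601.6  88.2] [34.4 47.5] 4.1
f0 1 408 207 ztop 0.078 rect [601.2  92.9] [35.4 47.9] 4.2
f1 0 701 31 ztop 0.092 rect [584.8 214. ] [21.6  5.2] 26.1
f1 1 407 264 ztop 0.083 rect [592.8 172. ] [46.  47.1] 20.5
f2 0 163 160 ztop 0.111 rect [579.3 240.5] [33.9 37.6] 26.2
f2 1 600 254 ztop 0.113 rect [579.2 242.2] [33.8 41.1] 23.0
m1 0 1032 409 ztop 0.093 rect [ 565.8 -161.5] [47.  35.8] 79.0
m1 1 402 132 ztop 0.097 rect [ 565.2 -156.4] [49.  35.1] 83.2
m2 0 1103 479 ztop 0.094 rect [ 549.7 -269.8] [46.4 35.7] 81.8
m2 1 377 114 ztop 0.097 rect [ 548.3 -270.4] [54.2 33.6] 82.7
carrier 0 734 ((560.6195068359375, -203.03823852539062), (196.65386962890625, 50.385169982910156), 82.22254180908203) 0.045876623960710794
carrier 1 222 ((557.1979370117188, -185.77340698242188), (202.19151306152344, 45.9599494934082), 80.89933013916016) 0.047419375929508345
red 0 371 [ 0.55  -0.067  0.331] [ 0.507 -0.08   0.256] [0.588 0.002 0.337]
red 1 107 [ 0.529 -0.053  0.335] [ 0.506 -0.062  0.326] [0.552 0.002 0.373]
case 0 ((540.8340454101562, 157.75132751464844), (219.24801635742188, 263.6564025878906), 10.00543212890625)
case 1 ((561.2976684570312, 165.91586303710938), (264.4578552246094, 260.25640869140625), 9.915932655334473)
```

View pics/top.png

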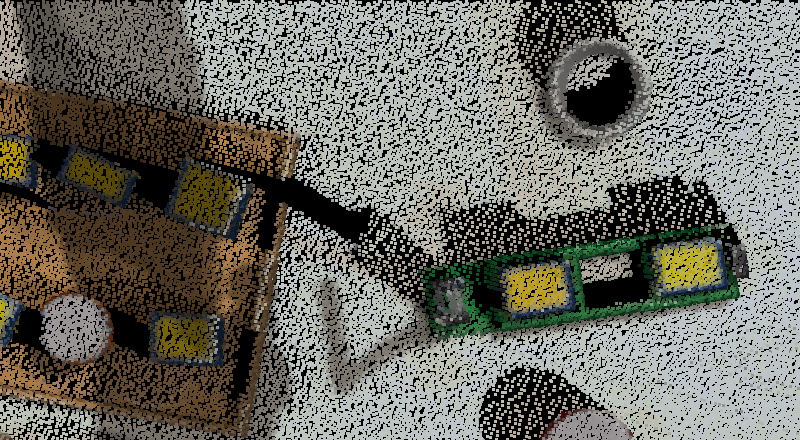

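The top-down map shows n1 is thin (26), f0 is short (ztop 75) and f2 is tall (111). That leaves n0 and n2, so I'll refine those two and the carrier.

```bash
cat >> m.py <<'E'
print("-----")
for nm,x,y in [("n0",.497,.077),("n1",.479,.153),("n2",.472,.234),("f2",.579,.243),("m1",.566,-.161),("m2",.5505,-.269)]:
    for k in (0,1):
        m=near(x,y,.036)&(S==k)
        if m.sum()<15: continue
        z=np.percentile(C[m,2],90); t=m&(abs(C[:,2]-z)<.005)
        P=C[t][:,:2]*1000
        # robust: trimmed extents along candidate angles
        best=min(((np.ptp(np.percentile(q[:,0],[2,98]))*np.ptp(np.percentile(q[:,1],[2,98])),a,q) for a in range(-45,45) for q in [P@R.from_euler('z',a,degrees=True).as_matrix()[:2,:2]]),key=lambda b:b[0])
        _,a,q=best; lo,hi=np.percentile(q,[1,99],axis=0); c=R.from_euler('z',a,degrees=True).as_matrix()[:2,:2]@((lo+hi)/2)
        print(nm,k,t.sum(),"z %.3f"%np.median(C[t,2]),"yaw",a,"size",np.round(hi-lo,1),"c",np.round(c,1))
E
python3 m.py | sed '1,/-----/d'; python3 - <<'E'
import cv2;p=cv2.imread('pics/side0.png')[225:335,225:350];cv2.imwrite('pics/crop1.png',cv2.resize(p,None,fx=5,fy=5,interpolation=2))
E
```

```text
n0 0 292 z 0.091 yaw 21 size [40.2 47. ] c [502.4  72.7]
n0 1 267 z 0.095 yaw 21 size [42.9 46.4] c [499.3  76.2]
n1 0 166 z 0.090 yaw 24 size [25.4 48.3] c [484.3 153.1]
n1 1 194 z 0.095 yaw 23 size [25.6 46.2] c [483.7 155.8]
n2 0 11 z 0.090 yaw 24 size [8.8 7.1] c [485.8 204.8]
n2 1 299 z 0.095 yaw 3 size [33.6 45. ] c [472.  225.4]
f2 0 225 z 0.109 yaw 26 size [32.9 48.1] c [581.9 235.2]
f2 1 298 z 0.112 yaw 26 size [33.3 46. ] c [580.5 239.7]
m1 0 399 z 0.092 yaw -9 size [33.9 45. ] c [ 565.7 -161.4]
m1 1 131 z 0.096 yaw -8 size [33.2 45.6] c [ 564.3 -157.6]
m2 0 496 z 0.092 yaw -8 size [34.3 55.8] c [ 549.  -275.5]
m2 1 125 z 0.096 yaw -9 size [33.4 59. ] c [ 547.7 -272.8]
```

View pics/crop1.png

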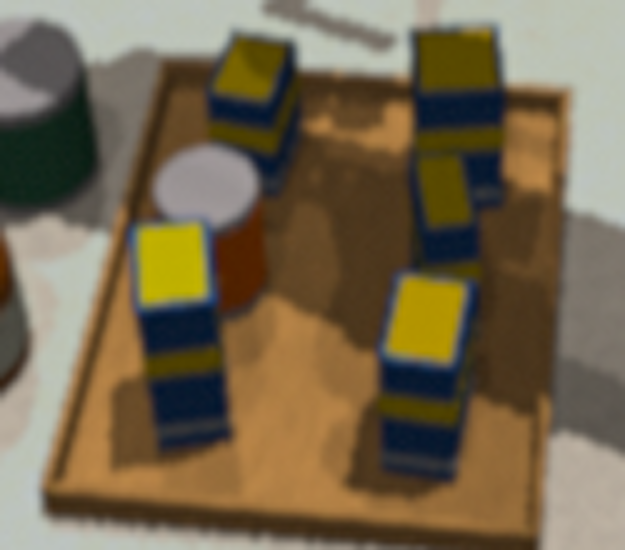

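In the crop, the front-row carton at (425,320) is n2. It measures 33.6 x 45 with its top at 93 mm, so it is box_a; n0, at (455,60), is the thick one. I'll move above n2 and refine with the wrist camera.

Request:
{"name": "arm_command", "arguments": {"moves": [1,45,-20,0,0,0,0,1,45,-20,0,0,0,0,1,45,-20,0,0,0,0,1,45,-20,0,0,0,0,1,44,-22,0,0,0,-0.05,1,0,0,20,0,0,0,1,0,0,0,0,0,0,1,0,0,0,0,0,0], "newtons": 30}}

```text
clock: 2.0
tcp_pos: [0.4734, 0.2237, 0.2117]
orientation: [0.0, 0.689, 0.724, 0.0]
wrist_force: [0.8, -0.1, 0.3]
finger_gap: 0.0851
grip_force: 0.0
```

```bash
cat >> h.py <<'E'
def wcloud(d,s,roi=None):
    i=camera_info("wrist"); f=200/np.tan(np.radians(i["fovy"])/2)
    v,u=np.mgrid[0:400,0:640]; a=u-i["cx"]; b=v-i["cy"]; r=np.hypot(a,b)+1e-9; t=np.tan(r/f)
    P=np.stack([a/r*t*d,b/r*t*d,d],-1); T=i["tool_from_camera"]
    P=P@T[:3,:3].T+T[:3,3]; W=P@quat(s["orientation"]).as_matrix().T+s["tcp_pos"]; W[d==0]=np.nan
    return W
def rect(P):
    P=P[:,:2]*1000; M=lambda a:R.from_euler('z',a,degrees=True).as_matrix()[:2,:2]
    a=min(np.arange(-45,45,.5),key=lambda a:np.prod(np.ptp(np.percentile(P@M(a),[1,99],axis=0),axis=0)))
    lo,hi=np.percentile(P@M(a),[.5,99.5],axis=0); return a,np.round(hi-lo,1),np.round(M(a)@((lo+hi)/2),1),len(P)
E
python3 - <<'E'
from h import *
s=get_state(); print(s["tcp_pos"],s["orientation"])
p,d=read_camera("wrist"); W=wcloud(d,s); cv2.imwrite("pics/w1.png",p)
def top(W,x,y,z,r=.036):
    m=(np.hypot(W[...,0]-x,W[...,1]-y)<r)&(abs(W[...,2]-z)<.006); return W[m]
T=top(W,.472,.224,.093); print("wrist n2",rect(T) if len(T)>20 else len(T),np.median(T[:,2]) if len(T) else 0)
for n in ["scene","side"]:
    p,d=read_camera(n); np.savez(f"{n}1.npz",p=p,d=d); cv2.imwrite(f"pics/{n}1.png",p); V=cloud(n,d)
    for nm,x,y in [("n2",.472,.224),("m1",.565,-.16),("m2",.549,-.27)]:
        T=top(V,x,y,.094,.033); print(n,nm,rect(T) if len(T)>20 else len(T))
    h=cv2.cvtColor(p,cv2.COLOR_BGR2HSV)
    red=((h[...,0]<6)|(h[...,0]>174))&(h[...,1]>150)&(V[...,2]>.28)&(V[...,2]<.4)&(abs(V[...,0]-.55)<.08)&(abs(V[...,1]+.06)<.06)
    P=V[red]; c=np.median(P,0); u,sv,vt=np.linalg.svd(P-c,full_matrices=False); print("red",len(P),np.round(c,4),np.round(vt[0],3),np.round(np.percentile((P-c)@vt[0],[1,99]),3),np.round(P.max(0),3))
    t=recognise(n,"tin_red"); print([(r["confidence"],V[int(r["point"][1]),int(r["point"][0])]) for r in t][:2])
E
```

```text
[0.47337122 0.22368974 0.21174407] [1.19624453e-04 6.89455618e-01 7.24327910e-01 1.22993298e-04]
wrist n2 (np.float64(4.5), array([33.1, 46. ]), array([472.5, 225.2]), 1922) 0.0930241134089733
scene n2 (np.float64(7.0), array([34.4, 47.6]), array([473.4, 220.8]), 195)
scene m1 (np.float64(-7.0), array([34.2, 46.8]), array([ 565.6, -161.3]), 404)
scene m2 (np.float64(-8.5), array([34.7, 54.8]), array([ 549. , -274.4]), 489)
red 369 [ 0.5505 -0.0692  0.3338] [ 0.99  -0.141 -0.015] [-0.042  0.037] [ 0.588 -0.056  0.338]
[(0.97, array([ 0.6985706 , -0.21755489,  0.10027697]))]
side n2 (np.float64(7.0), array([34.1, 46.7]), array([472.2, 225.4]), 319)
side m1 0
side m2 (np.float64(13.5), array([15.8, 55. ]), array([ 536.8, -275.5]), 54)
  return _methods._mean(a, axis=axis, dtype=dtype,
  ret = um.true_divide(
Traceback (most recent call last):
IndexError: index 0 is out of bounds for axis 0 with size 0
```

View pics/w1.png

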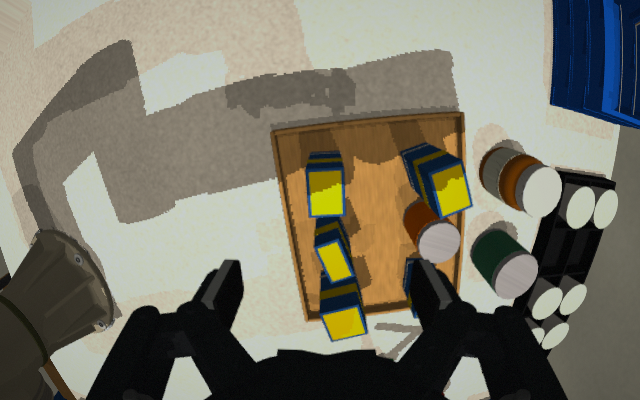

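The wrist view shows the target carton centred at (326,185), with the thin and thick ones below it. It is at (472.5, 225.2) mm with yaw of about 5°. I'll descend and grip.

Request:
{"name": "arm_command", "arguments": {"moves": [1,1.5,-1,40,0,0,-0.045,1,0,0,45,0,0,0,1,0,0,45,0,0,0,1,0,0,29,0,0,0,1,0,0,0,0,0,0,-1,0,0,0,0,0,0,-1,0,0,0,0,0,0,-1,0,0,0,0,0,0], "newtons": 30}}

```text
clock: 3.2
tcp_pos: [0.473, 0.2257, 0.0537]
orientation: [0.001, 0.673, 0.74, 0.001]
wrist_force: [-1.3, -0.8, 5.1]
finger_gap: 0.0335
grip_force: 29.9
```

Request:
{"name": "arm_command", "arguments": {"moves": [-1,0,0,0,0,0,0,-1,0,0,0,0,0,0,-1,0,0,0,0,0,0,-1,0,0,0,0,0,0]}}

```text
clock: 3.7
tcp_pos: [0.4731, 0.2258, 0.0537]
orientation: [0.001, 0.673, 0.74, 0.001]
wrist_force: [-1.1, 0.3, 6.5]
finger_gap: 0.0336
grip_force: 30.7
```

Request:
{"name": "arm_command", "arguments": {"moves": [-1,0,0,-15,0,0,0,-1,0,0,-40,0,0,0.118,-1,0,0,-40,0,0,0.118,-1,0,-50,-20,0,0,0,-1,-55,0,0,0,0,0,-1,-55,0,0,0,0,0,-1,-55,0,0,0,0,0,-1,-55,0,0,0,0,0]}}

```text
clock: 4.7
tcp_pos: [0.3911, 0.0133, 0.1682]
orientation: [0.001, 0.755, 0.656, 0.0]
wrist_force: [0.7, -0.2, -0.8]
finger_gap: 0.0337
grip_force: 30.6
```

Request:
{"name": "arm_command", "arguments": {"moves": [-1,-55,0,0,0,0,0,-1,-55,0,0,0,0,0,-1,-55,0,0,0,0,0,-1,-40,0,0,0,0,0,-1,0,49,0,0,0,0,-1,0,49,0,0,0,0,-1,0,49,0,0,0,0,-1,0,49,0,0,0,0]}}

```text
clock: 5.7
tcp_pos: [0.5582, -0.2161, 0.168]
orientation: [0.0, 0.755, 0.655, 0.0]
wrist_force: [0.3, 0.3, -0.9]
finger_gap: 0.0337
grip_force: 30.8
```

Request:
{"name": "arm_command", "arguments": {"moves": [-1,0,0,0,0,0,0,-1,0,0,0,0,0,0,-1,0,0,0,0,0,0]}}

```text
clock: 6.08
tcp_pos: [0.5556, -0.2156, 0.1678]
orientation: [-0.0, 0.755, 0.655, -0.0]
wrist_force: [0.8, -0.3, -1.5]
finger_gap: 0.0337
grip_force: 31.0
```

```bash
python3 - <<'E'
from h import *
s=get_state(); print(s["tcp_pos"])
for n in ["wrist","scene","side"]:
    p,d=read_camera(n); np.savez(f"{n}2.npz",p=p,d=d); cv2.imwrite(f"pics/{n}2.png",p); V=wcloud(d,s) if n=="wrist" else cloud(n,d)
    h=cv2.cvtColor(p,cv2.COLOR_BGR2HSV); blu=(h[...,0]>15)&(h[...,0]<130)&(h[...,1]>110)
    def sel(x,y,z0,z1,r): return V[(np.hypot(V[...,0]-x,V[...,1]-y)<r)&(V[...,2]>z0)&(V[...,2]<z1)]
    for nm,x,y,z0,z1 in [("m1",.565,-.16,.088,.1),("m2",.549,-.27,.088,.1)]:
        T=sel(x,y,z0,z1,.033); print(n,nm,(rect(T),np.round(np.median(T[:,2]),4)) if len(T)>20 else len(T))
    g=(h[...,0]>45)&(h[...,0]<85)&(h[...,1]>100)&(V[...,2]>.044)&(V[...,2]<.056)&(abs(V[...,0]-.557)<.12)&(abs(V[...,1]+.216)<.16)
    if g.sum()>20: print(n,"carrier",rect(V[g]),np.median(V[g][:,2]))
    # held carton sides: points 115..160 high
    T=V[(np.hypot(V[...,0]-.557,V[...,1]+.216)<.045)&(V[...,2]>.108)&(V[...,2]<.150)&blu]
    if len(T)>20:
        q=(T-[.5573,-.216,0])@R.from_euler('z',-8.2,degrees=True).as_matrix()*1000
        print(n,"held carrier-frame pct x",np.round(np.percentile(q[:,0],[1,5,50,95,99]),1),"y",np.round(np.percentile(q[:,1],[1,5,50,95,99]),1),"z",np.round(np.percentile(q[:,2],[1,99]),1))
c=np.hstack([cv2.imread("pics/scene2.png")[150:350,150:350],cv2.imread("pics/side2.png")[80:280,230:430]])
cv2.imwrite("pics/c2.png",cv2.resize(c,(800,400)))
E
```

```text
[ 0.55563067 -0.21558272  0.1678377 ]
wrist m1 ((np.float64(-9.0), array([33.6, 44.8]), array([ 564.8, -158.7]), 3035), np.float64(0.0941))
wrist m2 0
wrist carrier (np.float64(-8.5), array([49.1, 92.6]), array([ 562.6, -175.8]), 1385) 0.049819980916025006
wrist held carrier-frame pct x [-18.  -16.7  -2.   12.7  14.3] y [21.6 21.8 22.2 22.7 22.9] z [121.5 149.7]
scene m1 ((np.float64(-10.0), array([34.9, 45.6]), array([ 565.8, -161. ]), 377), np.float64(0.0921))
scene m2 ((np.float64(-8.0), array([34.3, 55.3]), array([ 549.3, -274.5]), 493), np.float64(0.0926))
scene carrier (np.float64(-8.0), array([ 49.6, 168.9]), array([ 558.5, -216.1]), 445) 0.04767139323855585
scene held carrier-frame pct x [-8.6 -2.3 15.4 16.7 17. ] y [-25.7 -25.4  -8.7  15.9  18.5] z [117.6 149.5]
side m1 ((np.float64(-7.0), array([34.1, 47.7]), array([ 564. , -158.2]), 145), np.float64(0.0957))
side m2 ((np.float64(0.5), array([17. , 59.3]), array([ 538.7, -272.4]), 67), np.float64(0.0956))
side carrier (np.float64(-9.0), array([ 46. , 185.4]), array([ 556.2, -195.4]), 160) 0.05071201949593618
side held carrier-frame pct x [-19.8 -19.2 -14.3   5.6   8.8] y [-21.6 -13.9  20.7  23.3  24.2] z [121.9 149.9]
```

View pics/c2.png

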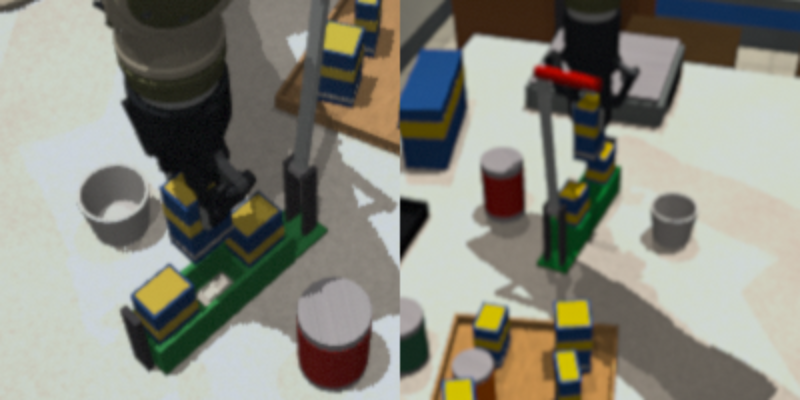

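View pics/wrist2.png

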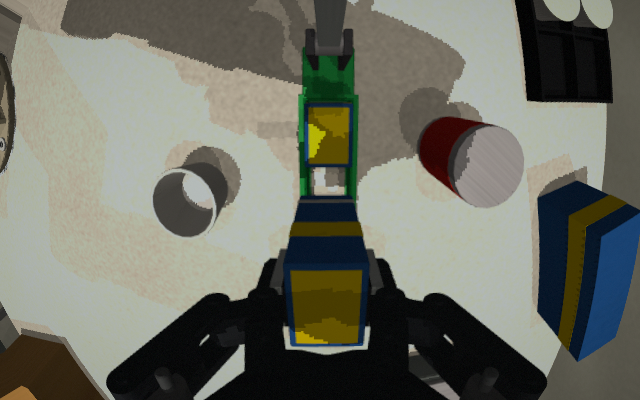

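The crop shows the middle pocket empty with the slip visible, and the carton hovering above it. The wrist view shows the slip at (328,180) and the carton at (325,300). Scene and wrist agree on a correction of about +1.3 mm in x and +2.6 mm in y.

Request:
{"name": "arm_command", "arguments": {"moves": [-1,2.5,1.3,20,0,0,0.006,-1,0,0,20,0,0,0,-1,0,0,15,0,0,0,-1,0,0,6,0,0,0,-1,0,0,0,0,0,0,-1,0,0,0,0,0,0,-1,0,0,0,0,0,0]}}

```text
clock: 7.1
tcp_pos: [0.5589, -0.2138, 0.1071]
orientation: [0.001, 0.757, 0.653, 0.0]
wrist_force: [0.5, 1.2, -1.0]
finger_gap: 0.0334
grip_force: 31.1
```

```bash
python3 - <<'E'
from h import *
s=get_state(); print(s["tcp_pos"])
Q=R.from_euler('z',-8.3,degrees=True).as_matrix()
for n in ["wrist","scene"]:
    p,d=read_camera(n); V=wcloud(d,s) if n=="wrist" else cloud(n,d)
    h=cv2.cvtColor(p,cv2.COLOR_BGR2HSV); blu=(h[...,0]>15)&(h[...,0]<130)&(h[...,1]>110)
    q=(V-[.5573,-.216,0])@Q*1000
    g=(h[...,0]>45)&(h[...,0]<85)&(h[...,1]>100)&(q[...,2]>44)&(q[...,2]<56)&(abs(q[...,0])<40)&(abs(q[...,1])<100)
    print(n,"carrier x",np.percentile(q[g][:,0],[.5,99.5]).round(1),"y",np.percentile(q[g][:,1],[.5,99.5]).round(1))
    T=q[(abs(q[...,0])<30)&(q[...,1]>-30)&(q[...,1]<30)&(q[...,2]>(97 if n=='wrist' else 64))&(q[...,2]<125)&blu]
    if len(T)>20: print("held x",np.percentile(T[:,0],[1,5,50,95,99]).round(1),"y",np.percentile(T[:,1],[1,5,50,95,99]).round(1),len(T))
    if n=="wrist":
        A=np.c_[T[:,0],T[:,2],np.ones(len(T))]; print("face y ~ x,z slopes",np.linalg.lstsq(A,T[:,1],rcond=None)[0])
E
```

```text
[ 0.55889798 -0.21384267  0.10705106]
wrist carrier x [-25.5  24.1] y [-1.3 87.3]
held x [-15.9 -14.3   0.8  16.1  17.5] y [23.7 24.  24.5 25.1 25.3] 1458
face y ~ x,z slopes [ 2.54673538e-03 -2.51361216e-03  2.47970347e+01]
scene carrier x [ 3.6 26.4] y [-84.4  85. ]
held x [-9.3 -6.6 17.7 19.3 19.7] y [-24.1 -23.8 -20.3  15.6  20.7] 218
```

Request:
{"name": "arm_command", "arguments": {"moves": [-1,1,-1.3,0,0,0,0,-1,0,0,4,0,0,0,-1,0,0,5,0,0,0,-1,0,0,5,0,0,0,-1,0,0,4,0,0,0,-1,0,0,0,0,0,0]}}

```text
clock: 7.95
tcp_pos: [0.5569, -0.2122, 0.0877]
orientation: [-0.0, 0.757, 0.653, -0.0]
wrist_force: [0.5, 0.2, -1.8]
finger_gap: 0.0338
grip_force: 31.1
```

It is inside the mouth with no contact force. I'll continue down.

Request:
{"name": "arm_command", "arguments": {"moves": [-1,0,0,7,0,0,0,-1,0,0,7,0,0,0,-1,0,0,7,0,0,0,-1,0,0,6,0,0,0,-1,0,0,2,0,0,0,-1,0,0,0,0,0,0]}}

```text
clock: 8.7
tcp_pos: [0.5572, -0.2123, 0.0592]
orientation: [-0.0, 0.757, 0.653, -0.0]
wrist_force: [0.4, 0.4, 0.2]
finger_gap: 0.0336
grip_force: 31.1
```

Request:
{"name": "arm_command", "arguments": {"moves": [-1,0,0,1,0,0,0,-1,0,0,1,0,0,0,-1,0,0,1,0,0,0,-1,0,0,0.5,0,0,0,-1,0,0,0,0,0,0]}}

```text
clock: 9.32
tcp_pos: [0.5573, -0.2124, 0.0558]
orientation: [0.0, 0.757, 0.653, 0.0]
wrist_force: [0.2, 0.6, -1.2]
finger_gap: 0.0337
grip_force: 31.1
```

Request:
{"name": "arm_command", "arguments": {"moves": [-1,0,0,0.7,0,0,0,-1,0,0,0.7,0,0,0,-1,0,0,0,0,0,0]}}

```text
clock: 9.7
tcp_pos: [0.5573, -0.2124, 0.0548]
orientation: [0.0, 0.757, 0.653, 0.0]
wrist_force: [-1.3, -0.3, 1.6]
finger_gap: 0.0341
grip_force: 31.4
```

Request:
{"name": "arm_command", "arguments": {"moves": [-1,0,0,0.7,0,0,0,-1,0,0,0,0,0,0,-1,0,0,0,0,0,0]}}

```text
clock: 10.07
tcp_pos: [0.5573, -0.2125, 0.0548]
orientation: [0.0, 0.757, 0.653, 0.0]
wrist_force: [-3.7, 1.0, 8.0]
finger_gap: 0.0339
grip_force: 32.0
```

It stands on the floor (8 N upward, TCP z stopped). Release and lift.

Request:
{"name": "arm_command", "arguments": {"moves": [0.4,0,0,-0.5,0,0,0,0.4,0,0,0,0,0,0,0.4,0,0,0,0,0,0,0.4,0,0,-10,0,0,0,0.4,0,0,-30,0,0,0,0.4,0,0,-45,0,0,0,0.4,0,0,-45,0,0,0,0.4,0,0,0,0,0,0]}}

```text
clock: 11.08
tcp_pos: [0.5598, -0.2137, 0.1894]
orientation: [0.004, 0.757, 0.653, 0.002]
wrist_force: [0.9, -0.4, -0.6]
finger_gap: 0.0598
grip_force: 0.0
```

```bash
python3 - <<'E'
from h import *
s=get_state(); print(s["tcp_pos"],s["joint_pos"].round(2))
Q=R.from_euler('z',-8.4,degrees=True).as_matrix(); O=np.array([.5573,-.2145,0])
for n in ["wrist","scene","side"]:
    p,d=read_camera(n); cv2.imwrite(f"pics/{n}3.png",p); V=wcloud(d,s) if n=="wrist" else cloud(n,d)
    q=(V-O)@Q*1000; h=cv2.cvtColor(p,cv2.COLOR_BGR2HSV)
    for nm,y in [("m1",55),("mid",0),("m2",-55)]:
        T=q[(abs(q[...,0])<28)&(abs(q[...,1]-y)<27)&(q[...,2]>85)&(q[...,2]<105)]
        if len(T)>20: print(n,nm,len(T),np.percentile(T,[2,50,98],axis=0).round(1).tolist())
    red=((h[...,0]<8)|(h[...,0]>172))&(h[...,1]>130)&(q[...,2]>270)&(q[...,2]<380)&(abs(q[...,0])<120)&(abs(q[...,1]-140)<70)
    P=q[red]
    if len(P)>20: print(n,"red",len(P),np.percentile(P,[1,50,99],axis=0).round(1).tolist())
    b=(h[...,1]<60)&(abs(q[...,0])<14)&(abs(q[...,1]-140)<50)&(q[...,2]>150)&(q[...,2]<315)
    P=q[b]
    if len(P)>20: print(n,"bar y vs z",len(P),np.polyfit(P[:,2]-103,P[:,1],1).round(3),np.median(P[:,0]).round(1))
E
```

```text
[ 0.55978801 -0.21370663  0.18943741] [-0.5   0.37  0.02  1.21  0.    1.22]
wrist m1 2578 [[-16.7, 33.6, 92.6], [-0.2, 56.1, 94.1], [15.9, 77.7, 95.4]]
wrist mid 2296 [[-16.6, -20.5, 88.4], [-0.4, 3.3, 94.0], [15.6, 24.4, 95.4]]
wrist m2 1899 [[-16.7, -75.5, 87.3], [0.1, -49.9, 93.9], [16.5, -30.6, 95.2]]
wrist bar y vs z 1051 [  0.123 115.158] -0.9
scene m1 393 [[-13.3, 31.1, 86.2], [3.9, 53.3, 92.2], [17.9, 75.7, 95.4]]
scene mid 459 [[-15.7, -23.6, 86.2], [2.4, -2.3, 92.3], [17.4, 21.1, 95.5]]
scene m2 504 [[-15.8, -78.6, 86.4], [2.3, -57.5, 92.5], [17.7, -33.9, 95.3]]
scene red 373 [[-69.9, 137.3, 326.2], [-26.3, 142.3, 333.5], [8.9, 151.0, 336.6]]
scene bar y vs z 593 [  0.127 114.591] 2.7
side m1 158 [[-18.0, 33.4, 85.9], [-4.2, 60.5, 95.2], [14.1, 80.6, 98.3]]
side mid 141 [[-18.2, -20.9, 86.5], [-3.7, 5.4, 95.6], [14.6, 25.3, 98.5]]
side m2 127 [[-17.7, -75.8, 86.8], [-3.2, -48.5, 95.7], [14.8, -30.1, 98.5]]
side red 213 [[-74.3, 144.6, 324.6], [-36.0, 152.8, 334.6], [3.7, 157.1, 339.7]]
side bar y vs z 313 [  0.124 121.704] -2.8
```

View pics/wrist3.png

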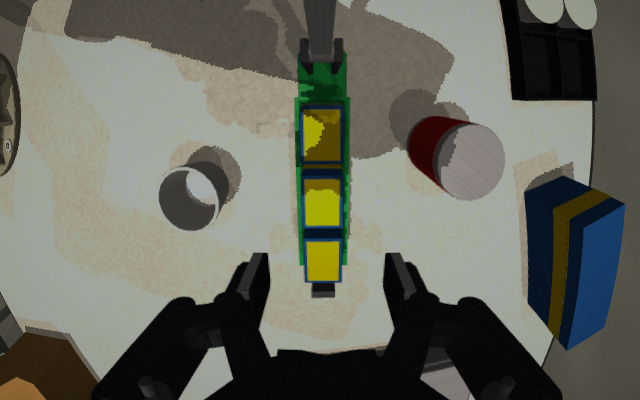

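All three cartons stand at a 94 mm top, the middle one included. The bar leans to about 1.695 rad, so the handle's grip point is at carrier (-45, 146, 329). I'll retreat towards the robot, rise, turn 90° and approach the handle along its axis.

Request:
{"name": "arm_command", "arguments": {"moves": [0.4,0,-50,0,0,0,0,0.6,0,-50,-30,0,0,0,1,0,-50,-30,0,0,0,1,0,0,-30,0,0,-0.1745,1,0,0,-30,0,0,-0.1745,1,0,0,0,0,0,-0.1745,1,0,0,0,0,0,-0.1745,1,0,0,0,0,0,-0.1745]}}

```text
clock: 12.22
tcp_pos: [0.4082, -0.19, 0.3026]
orientation: [-0.002, 0.408, 0.913, 0.0]
wrist_force: [0.8, -0.5, -0.6]
finger_gap: 0.0852
grip_force: 0.0
```

Request:
{"name": "arm_command", "arguments": {"moves": [1,0,0,0,0,0,-0.1745,1,0,0,0,0,0,-0.1745,1,0,0,0,0,0,-0.1745,1,0,0,0,0,0,-0.1745,1,0,48,0,0,0,0,1,0,48,0,0,0,0,1,0,48,0,0,0,0,1,0,0,0,0,0,0]}}

```text
clock: 13.22
tcp_pos: [0.4293, -0.0451, 0.3028]
orientation: [-0.001, 0.071, 0.997, 0.001]
wrist_force: [0.1, -0.4, 0.3]
finger_gap: 0.0854
grip_force: 0.0
```

Request:
{"name": "arm_command", "arguments": {"moves": [1,0,0,0,0,0,0,1,0,0,0,0,0,0,1,0,0,0,0,0,0]}}

```text
clock: 13.6
tcp_pos: [0.4299, -0.0489, 0.304]
orientation: [-0.0, 0.075, 0.997, 0.0]
wrist_force: [-0.1, 0.3, -0.2]
finger_gap: 0.0854
grip_force: 0.0
```

```bash
cat >> h.py <<'E'
Q=R.from_euler('z',-8.4,degrees=True).as_matrix(); O=np.array([.5573,-.2145,0])
def rel(goal):
    s=get_state(); M=quat(s["orientation"]).as_matrix()
    print("tcp carrier",((s["tcp_pos"]-O)@Q*1000).round(1),"tool axes in carrier\n",(Q.T@M).round(3),"\nshift",((Q@(np.array(goal)/1000)+O-s["tcp_pos"])@M*1000).round(1),"q",s["joint_pos"].round(2))
E
python3 -c "
from h import *
rel([-45,146,310])"
```

```text
tcp carrier [-150.2  145.2  304. ] tool axes in carrier
 [[-1.     0.003 -0.   ]
 [ 0.003  1.    -0.   ]
 [ 0.    -0.    -1.   ]] 
shift [-105.2    1.1   -6.1] q [-0.3   0.02 -0.13  1.42 -0.   -0.15]
```

Request:
{"name": "arm_command", "arguments": {"moves": [1,-35,0.5,-4,0,0,0,1,-35,0.5,0,0,0,0,1,-35,0,0,0,0,0,1,0,0,0,0,0,0,1,0,0,0,0,0,0,-1,0,0,0,0,0,0,-1,0,0,0,0,0,0,-1,0,0,0,0,0,0], "newtons": 25}}

```text
clock: 14.6
tcp_pos: [0.5337, -0.0623, 0.3087]
orientation: [0.0, 0.074, 0.997, -0.0]
wrist_force: [-1.0, 1.3, -0.4]
finger_gap: 0.0323
grip_force: 0.0
```

Request:
{"name": "arm_command", "arguments": {"moves": [-1,0,0,0,0,0,0,-1,0,0,0,0,0,0,-1,0,0,0,0,0,0,-1,0,0,0,0,0,0]}}

```text
clock: 15.1
tcp_pos: [0.5339, -0.0623, 0.3085]
orientation: [0.0, 0.074, 0.997, 0.0]
wrist_force: [-1.7, 0.0, 4.2]
finger_gap: 0.0152
grip_force: 24.4
```

```bash
python3 - <<'E'
from h import *
rel([-45,146,310])
p,d=read_camera("scene");q,d=read_camera("side")
c=np.hstack([p[60:300,180:400],q[40:280,210:430]]);cv2.imwrite("pics/g.png",cv2.resize(c,(800,436)))
qs=np.linspace(1.695,0,15); y=118-228*np.cos(qs);z=103+228*np.sin(qs); print(np.c_[qs[1:],np.diff(y),-np.diff(z)].round(1).tolist())
E
```

```text
tcp carrier [-45.4 147.2 308.5] tool axes in carrier
 [[-1.     0.001  0.   ]
 [ 0.001  1.     0.   ]
 [-0.     0.    -1.   ]] 
shift [-0.4 -1.2 -1.5] q [-0.27  0.23  0.12  1.46  0.   -0.12]
[[1.6, -27.5, -1.8], [1.5, -27.5, 1.6], [1.3, -27.1, 4.9], [1.2, -26.4, 8.1], [1.1, -25.2, 11.3], [1.0, -23.6, 14.2], [0.8, -21.7, 17.0], [0.7, -19.5, 19.5], [0.6, -17.0, 21.7], [0.5, -14.3, 23.6], [0.4, -11.3, 25.1], [0.2, -8.2, 26.3], [0.1, -5.0, 27.1], [0.0, -1.7, 27.5]]
```

View pics/g.png

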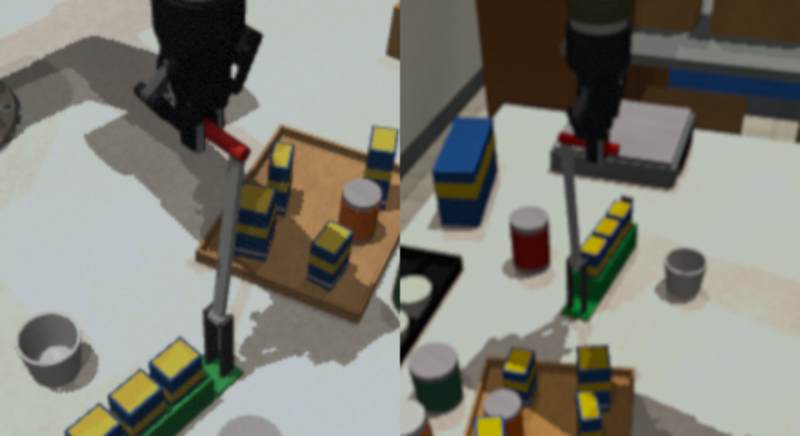

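The gripper holds the red handle (scene crop (225,135)). I'll swing it along the arc.

Request:
{"name": "arm_command", "arguments": {"moves": [-1,0,-13.7,-1.3,0,0,0,-1,0,-13.8,-0.5,0,0,0,-1,0,-13.8,0.4,0,0,0,-1,0,-13.7,1.2,0,0,0,-1,0,-13.6,2,0,0,0,-1,0,-13.5,2.9,0,0,0,-1,0,-13.3,3.7,0,0,0,-1,0,-13.1,4.4,0,0,0]}}

```text
clock: 16.2
tcp_pos: [0.5182, -0.1707, 0.2949]
orientation: [0.0, 0.074, 0.997, 0.0]
wrist_force: [1.5, 2.2, 0.4]
finger_gap: 0.0156
grip_force: 24.8
```

Request:
{"name": "arm_command", "arguments": {"moves": [-1,0,-12.8,5.2,0,0,0,-1,0,-12.4,6.1,0,0,0,-1,0,-12.1,6.8,0,0,0,-1,0,-11.5,7.4,0,0,0,-1,0,-11.1,8.2,0,0,0,-1,0,-10.6,8.8,0,0,0,-1,0,-10,9.5,0,0,0,-1,0,-9.5,10,0,0,0]}}

```text
clock: 17.2
tcp_pos: [0.5049, -0.2594, 0.2327]
orientation: [0.0, 0.074, 0.997, -0.0]
wrist_force: [2.7, -0.0, 1.0]
finger_gap: 0.0149
grip_force: 24.7
```

Request:
{"name": "arm_command", "arguments": {"moves": [-1,0,-8.8,10.7,0,0,0,-1,0,-8.2,11,0,0,0,-1,0,-7.5,11.6,0,0,0,-1,0,-6.8,12,0,0,0,-1,0,0,0,0,0,0]}}

```text
clock: 17.82
tcp_pos: [0.5001, -0.2903, 0.1868]
orientation: [-0.0, 0.074, 0.997, 0.0]
wrist_force: [4.6, -0.6, -1.4]
finger_gap: 0.0153
grip_force: 24.5
```

```bash
python3 -c "
from h import *
rel([-45,-110,84])"
```

```text
tcp carrier [-45.5 -83.4 186.8] tool axes in carrier
 [[-1.     0.001 -0.001]
 [ 0.001  1.     0.   ]
 [ 0.001  0.    -1.   ]] 
shift [ -0.6 -26.6 102.8] q [-0.66  0.34 -0.03  1.2  -0.   -0.52]
```

Request:
{"name": "arm_command", "arguments": {"moves": [-1,0,-6,12.4,0,0,0,-1,0,-5.3,12.7,0,0,0,-1,0,-4.5,13,0,0,0,-1,0,-3.7,13.3,0,0,0,-1,0,-2.9,13.5,0,0,0,-1,0,-2.1,13.6,0,0,0,-1,0,-1.3,13.7,0,0,0,-1,0,-0.4,10,0,0,0]}}

```text
clock: 18.82
tcp_pos: [0.4965, -0.3151, 0.085]
orientation: [-0.0, 0.073, 0.997, 0.001]
wrist_force: [-0.3, 6.5, 31.6]
finger_gap: 0.0152
grip_force: 27.9
```

Request:
{"name": "arm_command", "arguments": {"moves": [-1,0,0,2,0,0,0,-1,0,0,2,0,0,0,-1,0,0,0,0,0,0]}}

```text
clock: 19.2
tcp_pos: [0.4966, -0.3152, 0.0849]
orientation: [0.001, 0.073, 0.997, -0.0]
wrist_force: [-3.3, 8.8, 20.9]
finger_gap: 0.015
grip_force: 26.4
```

```bash
python3 -c "
from h import *
rel([-45,-110,82])"
```

```text
tcp carrier [ -45.3 -108.4   84.9] tool axes in carrier
 [[-1.    -0.     0.002]
 [-0.     1.    -0.001]
 [-0.002 -0.001 -1.   ]] 
shift [-0.3 -1.6  2.9] q [-0.7   0.42 -0.17  0.98  0.   -0.56]
```

The stop is reached (about 20 N at z = 85 mm). Release, lift clear and check.

Request:
{"name": "arm_command", "arguments": {"moves": [0.5,0,0,0,0,0,0,0.5,0,0,0,0,0,0,0.5,0,0,0,0,0,0,0.5,0,0,0,0,0,0,0.5,0,0,-20,0,0,0,0.5,0,0,-40,0,0,0,0.5,0,0,-40,0,0,0,0.5,50,0,-10,0,0,0]}}

```text
clock: 20.2
tcp_pos: [0.4501, -0.3107, 0.1947]
orientation: [0.003, 0.073, 0.997, -0.002]
wrist_force: [-1.1, -0.4, -0.0]
finger_gap: 0.0639
grip_force: 0.0
```

Request:
{"name": "arm_command", "arguments": {"moves": [0.5,50,0,-10,0,0,0,0.5,0,0,0,0,0,0,0.5,0,0,0,0,0,0]}}

```text
clock: 20.58
tcp_pos: [0.3978, -0.3014, 0.2021]
orientation: [0.001, 0.074, 0.997, -0.0]
wrist_force: [0.3, -0.1, -0.4]
finger_gap: 0.0642
grip_force: 0.0
```

```bash
python3 - <<'E'
from h import *
s=get_state(); print(s["clock"],s["tcp_pos"],s["wrist_force"])
c=[]
for n in ["scene","side"]:
    p,d=read_camera(n); V=cloud(n,d); q=(V-O)@Q*1000; h=cv2.cvtColor(p,cv2.COLOR_BGR2HSV)
    red=((h[...,0]<8)|(h[...,0]>172))&(h[...,1]>130)&(q[...,2]>85)&(q[...,2]<200)&(abs(q[...,0]+30)<60)&(abs(q[...,1]+110)<40)
    P=q[red]; print(n,"red",len(P),np.percentile(P,[2,50,98],axis=0).round(1).tolist() if len(P) else "")
    b=(h[...,1]<60)&(abs(q[...,0])<6)&(abs(q[...,1]+0)<85)&(q[...,2]>99)&(q[...,2]<160); P=q[b]
    print("bar z vs y",len(P),np.polyfit(P[:,1],P[:,2],1).round(3) if len(P)>9 else "")
    c.append(p[60:340,160:440])
cv2.imwrite("pics/end.png",cv2.resize(np.hstack(c),(800,400)))
E
```

```text
20.575 [ 0.39784509 -0.3014437   0.20211686] [ 0.29775727 -0.08846659 -0.42316898]
scene red 352 [[-68.7, -117.6, 102.8], [-27.7, -111.6, 108.2], [9.4, -104.5, 111.2]]
bar z vs y 552 [-3.00000e-03  1.05389e+02]
side red 96 [[-71.2, -111.6, 104.0], [-36.9, -104.8, 110.7], [3.1, -98.9, 114.8]]
bar z vs y 134 [-1.00000e-03  1.08744e+02]
```

View pics/end.png

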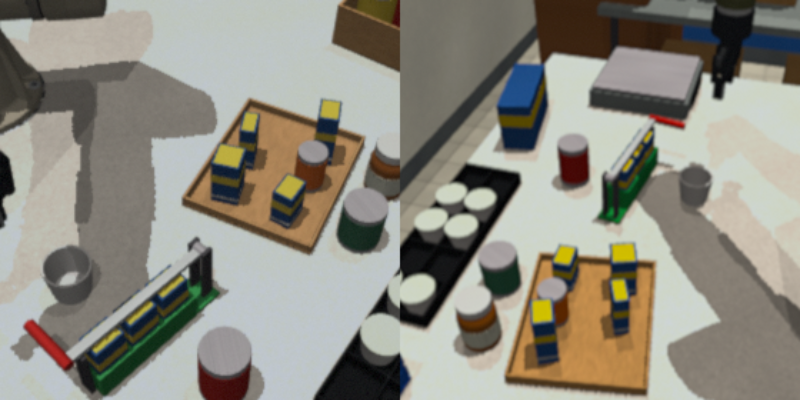

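The bar is level (slope about 0, top at 107 mm) over all three cartons. Everything else is still standing and the robot is clear.

```bash
python3 -c "
from workcell import hand_in; print(hand_in())"
```

```text
the job is handed in; nothing more can be done
None
```

The matching carton (box_a) stands on the floor of the carrier's middle pocket, the bar is shut level over all three cartons, nothing else was disturbed, and the job was handed in at about 21 s of the 70 s allowed.

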